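Hold the cradle's page stop at the length mark with its cam lever squeezed shut

TASK

On the newspaper copying cradle, push the spring-loaded sliding leg out by its upright page stop until the stop's index finger lines up with the pointer of the length mark, and only then, holding the leg there, squeeze its cam lever fully closed against the heel. Both spring back when let go, so the job finishes with the gripper still pinching heel and lever together and the leg still at the mark, ready for the exposure. Leave the length mark and the other things around the cradle where they are.

Things in the scene. Friction and masses are not known exactly. Their poses are not given: they have to be found in the camera images.
- cradle: Grey copying cradle fixed to the table, base 380 (x) by 230 (y) by 18 mm. Origin on the table, on the leg's centre line; +x is the way the leg slides out, +y the side of scale and length mark, z up. A white bed, top 48 mm above the table, covers x = -180 to -50 mm; beyond it lie guide rails 32 mm high at y = +-33 mm. It stands in a different place each time, turned up to 0.4 rad.
- leg (a joint): How far the sliding leg is out, in m: 0 drawn in (start), up to 0.125. A spring draws it in with 2.3 N at 0 rising to 4 N; it returns if let go. The leg is a flat aluminium bar along the cradle's x, top 32 mm above the table, carrying the page stop, the index finger and the head with heel and lever.
- stop_face (a point): Centre of the inner face (towards the bed) of the page stop: an upright aluminium plate across the leg, 8 mm thick, 136 mm wide (y +-68 mm), from 34 to 88 mm above the table. It moves with the leg; at joint 0 it is at cradle x = +20 mm. Push it outward (+x) with the sides of the open fingers standing astride heel and paddle. This point is 62 mm above the table. Axes as the cradle's.
- index (a point): Tip of the leg's index finger, a small dark steel bar, 8 mm wide in x, sticking out 13 mm at the +y end of the page stop, 52 mm above the table. The point is on its inner (-x) edge, level in x with the stop's inner face; it moves with the leg. Axes as the cradle's.
- mark_tip (a point): Tip (inner, -x edge) of the length mark's 8 mm wide steel pointer, 52 mm above the table, on a black 22 mm rider on the scale strip at the cradle's +y edge. The leg is at length when index tip and pointer tip have the same cradle x (they then face each other 2 mm apart in y). It sits at 45 to 105 mm of leg travel and is tight; do not shift it. Axes as the cradle's.
- squeeze (a point): Mid-point between the heel's outer face and the closed paddle's outer face, 62 mm above the table, 17 mm before the stop's inner face, on the small dark head that rides on the leg. The head floats up to 10 mm either way in the cradle's y on a weak spring (60 N/m), so the pinch centres itself; untouched it is at y = 0. Axes as the cradle's.
- heel: Fixed jaw of the head: dark steel upright fin, 28 (x) by 10 (y) by 44 (z) mm, from 40 to 84 mm above the table, its outer face 20 mm from the squeeze point on the +y side, its end 3 mm before the stop's face. The origin is NOT on the fin but 62 mm below the squeeze point and 3 mm further to -x.
- paddle: Finger paddle of the cam lever: bright steel upright fin, 28 (x) by 8 (y) by 44 (z) mm, from 40 to 84 mm above the table, opposite the heel on the -y side. Outer face 36 mm from the squeeze point open, 20 mm closed: heel and paddle measure 56 mm over the outside open, 40 mm closed. The origin is NOT on the fin: lever open, it is the heel's origin, and it moves with the lever.
- lever (a joint): Travel of the cam lever towards the heel (+y), in m: 0 open (start), 0.016 fully closed against its stop. A spring of 3 N (open) to 5.4 N (closed) opens it again.
- jar: Bystander: orange jar, 54 mm across, 75 mm high, on the table on the cradle's -y side. Origin under its centre.
- weight: Bystander: round steel paperweight with a knob, 52 mm across, 31 mm high, standing on the table on the cradle's -y side. Origin under its centre.
- eraser: Bystander: white block eraser, 50 x 25 x 18 mm, on the table on the cradle's +y side. Origin under its centre.
- spatula: Bystander: spatula, 200 mm long, lying on the table on the cradle's +y side.
- brush_a: Bystander: broad dusting brush, 195 mm long, 20 mm high, lying right of the cradle.
- brush_b: Bystander: second broad dusting brush, the same.
- gloves: Bystander: cardboard glove box, 220 x 110 x 60 mm, left of the cradle. Origin under its centre.

How it is judged:
By the outcome, as a careful person would: the job done as asked, in the order asked, and still so for the second after the job is handed in, while the arm keeps its last pose, push and grip.
It also fails if it takes over 29 s, if anything falls off the work surface, if the arm or the gripper's body presses on something with over 40 N, if the wrist force passes 120 N, or if a joint passes its speed limit or range.

ROBOT

A 6-joint arm with a two-finger parallel gripper is mounted at the origin on the work surface. World frame = base frame: x ahead of the robot, y to its left, z up, the work surface at z = 0. Lengths are in m, angles in rad, forces in N, time in s.
With the tool pointing down it reaches from about 0.325 to 0.775 m from the base axis. Payload 5.5 kg.
Tool frame: the origin (TCP) lies at the very end of the fingers, on their centre line; the grasp point (between the pads) lies 19 mm behind it (manip.tcp_to_grasp is the distance from the TCP to the grasp point, in m); z points along the fingers, y is the line along which they close (so a half turn about z gives the same grasp; the last joint's range is limited). The gripper opens to 88 mm and grips with 3 to 60 N. Pads are 20 mm wide; open, the fingers measure 115 mm over their backs; the gripper's body (75 mm by 178 mm) begins 61 mm behind the grasp point.
Start: joints at [1.169, 0.091, 1.231, -0, 1.82, -0.057], TCP at [0.203, 0.565, 0.223] pointing down, gripper open.
Joint ranges: [-2.87, 2.87], [-0.86, 2.18], [0.17, 2.46], [-1.51, 4.65], [0.06, 2.69], [-2.65, 2.65]. Speed limits (rad/s): [2.57, 2.57, 3.01, 3.14, 3.14, 3.14].

INTERFACE

Orientations are given as [roll, pitch, yaw] about the fixed x, y, z axes, in that order (R = Rz(yaw) Ry(pitch) Rx(roll)).
In Python, from plant import manip gives the robot as it stands. The module is installed in compiled form; this text tells all that it offers.
- The arm moves only by the shell command python3 -m pendant 'ROWS' [FORCE]. ROWS is JSON, a list of rows, each an object of numbers: "wx", "wy", "wz": the turn, a rotation vector about the tool's x, y, z in degrees; "dx", "dy", "dz": the shift along the tool's x, y, z in mm; "jaw": the finger opening in mm, from 0 to 87.8. A call has 1 to 12 rows; each row is the pose to reach, as a shift and turn from the pose commanded when the call began, along the tool's axes at that moment; what a row does not reach only later rows make up. A row lasts 1/10 s, in which the tool goes at most 50 mm and 8.59 degrees, less where a joint would pass 70% of its speed; a pose out of reach is approached as far as the arm can. A call with a gripper value outside its range is refused whole. The fingers move at their own pace and stop on an object; FORCE is the grip in N (left out, the last holds). Time passes only in rows, so rows that repeat a pose let the fingers close. It gives the time, the measured TCP pose, the force, the opening and the grip force at its end, in the units of the state.
- manip.get_obs(): the state, without advancing time (a new reading comes with each control period).
- manip.read_camera(name): name is "scene" or "top" or "wrist"; returns the picture (400x640x3 uint8, red, green, blue); there is no depth.
- manip.camera_info(name): a dict with "vertical_fov" (degrees; the focal length in pixels is half the picture's height over the tangent of half this angle, whatever the lens; pixels are square), "cx", "cy" (the principal point, pixels), "R" (3x3) and "t" (3): a world point X has camera coordinates R X + t; the wrist camera has in their place "T_tool_cam" (4x4, takes a point from camera to tool coordinates, whose origin is the TCP and whose axes are the flange's). Camera axes: x right, y down, z forward; pixel columns grow to the right and rows downward; lengths in m; the calibration is good to about 2 mm. A picture is of the moment at which its call begins: read the wrist's pose just before it. camera_info takes no time and is no camera call.
- manip.hand_in(): hands the job in; it is judged then, once.
The state is a dict: "time_s": time; "joint_pos": joint angles; "joint_velocities": joint speeds; "effort": joint torques, N m; "tool_pos": TCP position; "orientation": TCP orientation; "wrist_force": force on the tool from outside, world axes, zero at the start; "moment": the same for the moment, N m; "finger_gap": opening from 0.0 (shut) to 1.0 (fully open); "finger_force": force on a finger pad.
Only numpy, scipy, OpenCV 4.12 (cv2) and the standard library are available. Lean on these libraries where they do the work, as an engineer would, in place of code of your own. Each camera call takes 0.05 s, during which the arm holds its last target. There are 200 camera calls.

## Working session

There is one attempt and no reset: what is moved stays moved. The work goes in short steps, Python scripts to look and compute and a shell command to move; the robot and the scene stay as the last step left them, time stands still between calls to the robot, and variables do not carry over. Pictures are saved under pics/ and viewed, at most 10 in all, crops included, and the job is handed in when it is done.

```bash
mkdir -p pics; python3 - <<'E'
from plant import manip
import cv2
o=manip.get_obs();print(o)
for n in("scene","top"):
    im=manip.read_camera(n);cv2.imwrite(f"pics/{n}0.png",im[:,:,::-1]);print(n,manip.camera_info(n))
print(manip.camera_info("wrist"))
E
```

```text
{'time_s': 0.0, 'joint_pos': array([ 1.16930242e+00,  9.18367228e-02,  1.23186995e+00, -1.81564649e-05,
        1.81982048e+00, -5.67389510e-02]), 'joint_velocities': array([-0.0002391 ,  0.00020264, -0.00109368, -0.00228237,  0.00053978,
        0.00039773]), 'effort': array([-1.37266718e-03, -4.46446753e+01, -4.06450510e+01,  6.96272892e-02,
        2.92811816e-02, -1.15520647e-04]), 'tool_pos': array([0.20269021, 0.56440436, 0.22152915]), 'orientation': array([-3.13966026e+00, -9.21260781e-05,  2.79683315e+00]), 'wrist_force': array([ 0.54976481, -0.53683926, -0.21992853]), 'moment': array([0.01646448, 0.02276398, 0.00697804]), 'finger_force': 0.0, 'finger_gap': 1.0024515133734333}
scene {'vertical_fov': 44.80018881951135, 'cx': 320.01516375511926, 'cy': 206.72726639920626, 'R': array([[-0.16957666,  0.98544665,  0.01177503],
       [ 0.83418614,  0.14988917, -0.53072283],
       [-0.52476398, -0.08017564, -0.84746365]]), 't': array([ 0.17011374, -0.41788336,  1.75049032])}
top {'vertical_fov': 43.641416811508634, 'cx': 324.3153775413071, 'cy': 198.55080549687045, 'R': array([[-0.02210026, -0.99974749, -0.00406528],
       [-0.99484483,  0.02239407, -0.09890538],
       [ 0.09897144,  0.00185849, -0.99508854]]), 't': array([-0.0622687 ,  0.58716268,  1.47911458])}
{'vertical_fov': 69.89236252173282, 'cx': 316.8938809495596, 'cy': 195.63839745110326, 'T_tool_cam': array([[ 3.28708808e-04, -9.60134376e-01, -2.79538675e-01,
         7.61705197e-02],
       [ 9.99999768e-01,  4.82348261e-04, -4.80829404e-04,
         8.88393443e-05],
       [ 5.96495834e-04, -2.79538453e-01,  9.60134312e-01,
        -1.60741983e-01],
       [ 0.00000000e+00,  0.00000000e+00,  0.00000000e+00,
         1.00000000e+00]])}
```

View pics/top0.png

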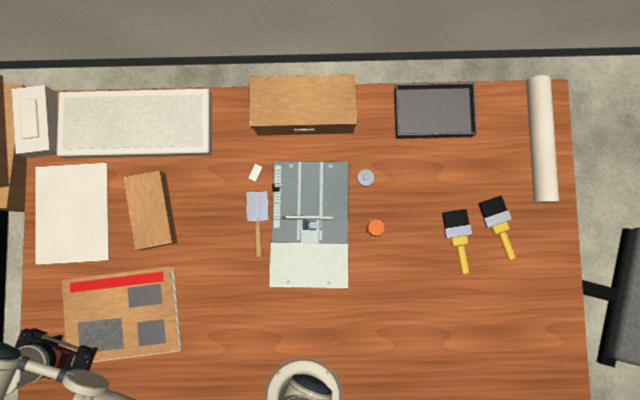

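View pics/scene0.png

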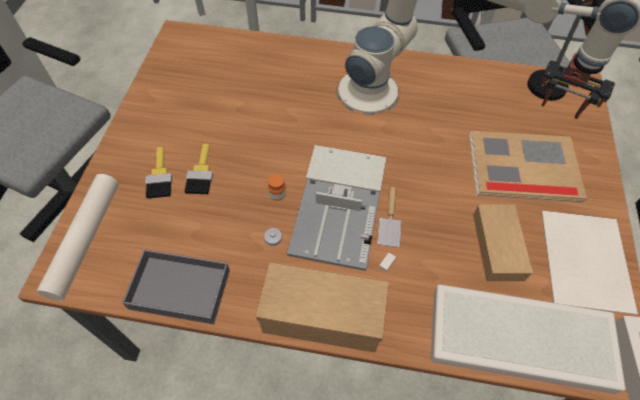

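The top view shows the cradle at columns 270–349, rows 162–288, with its bed near the robot. The leg slides away from the robot (cradle +x ≈ world +x), and the scale and rider are on the left, with the rider near (277,188). The stop is near row 217.

```bash
cat > h.py <<'E'
import numpy as np, cv2
from plant import manip
from scipy.spatial.transform import Rotation as Ro
def cam(n,o=None):
    i=manip.camera_info(n);f=200/np.tan(np.radians(i["vertical_fov"]/2))
    if n!="wrist": R=i["R"].T;c=-R@i["t"]
    else:
        o=o or manip.get_obs();Rt=Ro.from_euler("xyz",o["orientation"]).as_matrix();T=i["T_tool_cam"]
        R=Rt@T[:3,:3];c=Rt@T[:3,3]+o["tool_pos"]
    return f,i["cx"],i["cy"],R,c
def ray(C,uv,z):
    f,cx,cy,R,c=C;d=R@np.array([(uv[0]-cx)/f,(uv[1]-cy)/f,1]);return c+d*(z-c[2])/d[2]
def proj(C,X):
    f,cx,cy,R,c=C;p=R.T@(np.asarray(X)-c);return np.array([cx+f*p[0]/p[2],cy+f*p[1]/p[2]])
E
python3 - <<'E'
from h import *
C=cam("top")
for p,z in [((273.5,162),.018),((348,162),.018),((269.5,288),.048),((349,288),.048),((271,244),.048),((349,244),.048),((281,217),.088),((333,217),.088),((366,177),.03),((376,228),.07)]:
    print(p,ray(C,p,z).round(3))
E
```

```text
(273.5, 162) [0.703 0.078 0.018]
(348, 162) [ 0.698 -0.15   0.018]
(269.5, 288) [0.324 0.091 0.048]
(349, 288) [ 0.319 -0.142  0.048]
(271, 244) [0.452 0.085 0.048]
(349, 244) [ 0.447 -0.145  0.048]
(281, 217) [0.529 0.051 0.088]
(333, 217) [ 0.526 -0.099  0.088]
(366, 177) [ 0.648 -0.203  0.03 ]
(376, 228) [ 0.492 -0.224  0.07 ]
```

```bash
python3 -m pendant '[{"dx":-462,"dy":-466,"wz":-18.5,"jaw":87.8},{"dx":-462,"dy":-466,"wz":-18.5,"jaw":87.8},{"dx":-462,"dy":-466,"wz":-18.5,"jaw":87.8},{"dx":-462,"dy":-466,"wz":-18.5,"jaw":87.8},{"dx":-462,"dy":-466,"wz":-18.5,"jaw":87.8},{"dx":-462,"dy":-466,"wz":-18.5,"jaw":87.8},{"dx":-462,"dy":-466,"wz":-18.5,"jaw":87.8},{"dx":-462,"dy":-466,"wz":-18.5,"jaw":87.8},{"dx":-462,"dy":-466,"wz":-18.5,"jaw":87.8},{"dx":-462,"dy":-466,"wz":-18.5,"jaw":87.8},{"dx":-462,"dy":-466,"wz":-18.5,"jaw":87.8},{"dx":-462,"dy":-466,"wz":-18.5,"jaw":87.8}]' 20
python3 -m pendant '[{"jaw":87.8},{"jaw":87.8},{"jaw":87.8},{"jaw":87.8}]'
python3 - <<'E'
from h import *
o=manip.get_obs();print(o["tool_pos"],o["orientation"],o["time_s"],o["wrist_force"])
cv2.imwrite("pics/w1.png",manip.read_camera("wrist")[:,:,::-1])
E
```

```text
[0.2027042  0.56443842 0.2216087 ] [-3.13983491e+00 -9.85754848e-05  2.79678221e+00] 0.1 [ 0.55878069  0.07831671 -0.54799528]invalid input
invalid input
```

View pics/w1.png

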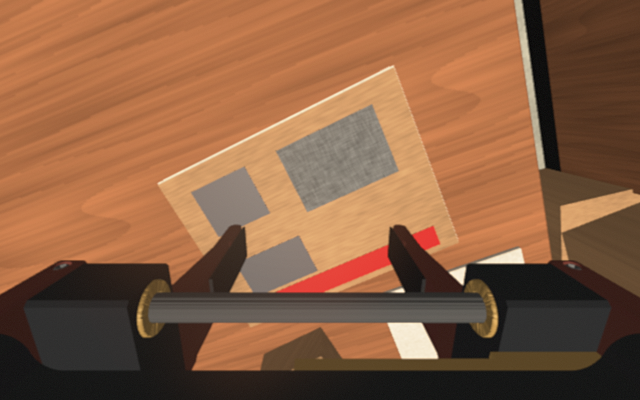

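```bash
R='x'; python3 -m pendant '[{"wx":0,"wy":0,"wz":100,"dx":-300,"dy":-300,"dz":0,"jaw":87.8},{"wx":0,"wy":0,"wz":100,"dx":-300,"dy":-300,"dz":0,"jaw":87.8},{"wx":0,"wy":0,"wz":100,"dx":-300,"dy":-300,"dz":0,"jaw":87.8},{"wx":0,"wy":0,"wz":100,"dx":-300,"dy":-300,"dz":0,"jaw":87.8},{"wx":0,"wy":0,"wz":100,"dx":-300,"dy":-300,"dz":0,"jaw":87.8},{"wx":0,"wy":0,"wz":100,"dx":-300,"dy":-300,"dz":0,"jaw":87.8},{"wx":0,"wy":0,"wz":100,"dx":-300,"dy":-300,"dz":0,"jaw":87.8},{"wx":0,"wy":0,"wz":100,"dx":-300,"dy":-300,"dz":0,"jaw":87.8},{"wx":0,"wy":0,"wz":100,"dx":-300,"dy":-300,"dz":0,"jaw":87.8},{"wx":0,"wy":0,"wz":100,"dx":-300,"dy":-300,"dz":0,"jaw":87.8},{"wx":0,"wy":0,"wz":100,"dx":-300,"dy":-300,"dz":0,"jaw":87.8},{"wx":0,"wy":0,"wz":100,"dx":-300,"dy":-300,"dz":0,"jaw":87.8}]' 20
cat >> h.py <<'E'
def to(x,y,z,yaw):
    o=manip.get_obs();Rt=Ro.from_euler("xyz",o["orientation"])
    d=Rt.inv().apply(np.array([x,y,z])-o["tool_pos"])*1e3
    w=(Rt.inv()*Ro.from_euler("xyz",[np.pi,0,yaw])).as_rotvec(degrees=True)
    print("t",o["time_s"],"pos",o["tool_pos"].round(4),"rpy",o["orientation"].round(4),"F",o["wrist_force"].round(1),"d",d.round(1),"w",w.round(1))
E
python3 -c "
from h import *
to(.5,-.03,.22,-.022);print(manip.get_obs()['joint_pos'].round(2))"
```

```text
time_s: 1.35
tool_pos: [0.3838, 0.1805, 0.2224]
orientation: [-3.141, 0.0, 1.045]
wrist_force: [0.3, 0.9, -0.7]
finger_gap: 0.999
finger_force: 0.0
t 1.35 pos [0.3838 0.1805 0.2224] rpy [-3.1413e+00  3.0000e-04  1.0449e+00] F [ 0.3  0.9 -0.7] d [-123.7  206.2    2.4] w [-0.   0.  61.1]
[ 0.36 -0.38  1.66  0.    1.87  0.89]
```

```bash
python3 -m pendant '[{"wx":0,"wy":0,"wz":61,"dx":-124,"dy":206,"dz":0,"jaw":87.8},{"wx":0,"wy":0,"wz":61,"dx":-124,"dy":206,"dz":0,"jaw":87.8},{"wx":0,"wy":0,"wz":61,"dx":-124,"dy":206,"dz":0,"jaw":87.8},{"wx":0,"wy":0,"wz":61,"dx":-124,"dy":206,"dz":0,"jaw":87.8},{"wx":0,"wy":0,"wz":61,"dx":-124,"dy":206,"dz":0,"jaw":87.8},{"wx":0,"wy":0,"wz":61,"dx":-124,"dy":206,"dz":0,"jaw":87.8},{"wx":0,"wy":0,"wz":61,"dx":-124,"dy":206,"dz":0,"jaw":87.8},{"wx":0,"wy":0,"wz":61,"dx":-124,"dy":206,"dz":0,"jaw":87.8},{"wx":0,"wy":0,"wz":61,"dx":-124,"dy":206,"dz":0,"jaw":87.8},{"wx":0,"wy":0,"wz":61,"dx":-124,"dy":206,"dz":0,"jaw":87.8}]' 20
python3 - <<'E'
from h import *
to(.5,-.03,.22,-.022)
o=manip.get_obs()
cv2.imwrite("pics/w2.png",manip.read_camera("wrist")[:,:,::-1])
import pickle;pickle.dump(o,open("o2.pkl","wb"))
E
```

```text
time_s: 2.35
tool_pos: [0.5009, -0.0286, 0.2226]
orientation: [-3.142, -0.0, -0.01]
wrist_force: [0.4, 0.6, -0.1]
finger_gap: 1.001
finger_force: 0.0
t 2.35 pos [ 0.5009 -0.0286  0.2226] rpy [-3.1416 -0.     -0.0097] F [ 0.4  0.6 -0.1] d [-0.9  1.4  2.6] w [-0.  -0.   0.7]
```

View pics/w2.png

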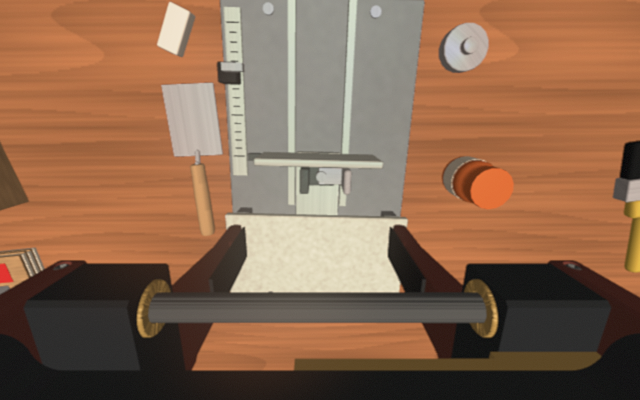

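The view shows the rider with its pointer at about (230,72), the stop at row ~160, the heel at about (305,182), the paddle at about (347,182) and the bed's near edge at row 217. I'll enlarge it.

```bash
python3 -c "
import cv2
i=cv2.imread('pics/w2.png')[50:230,210:430];cv2.imwrite('pics/w2z.png',cv2.resize(i,None,fx=3.3,fy=3.3,interpolation=cv2.INTER_CUBIC))"
```

```text
(no output)
```

View pics/w2z.png

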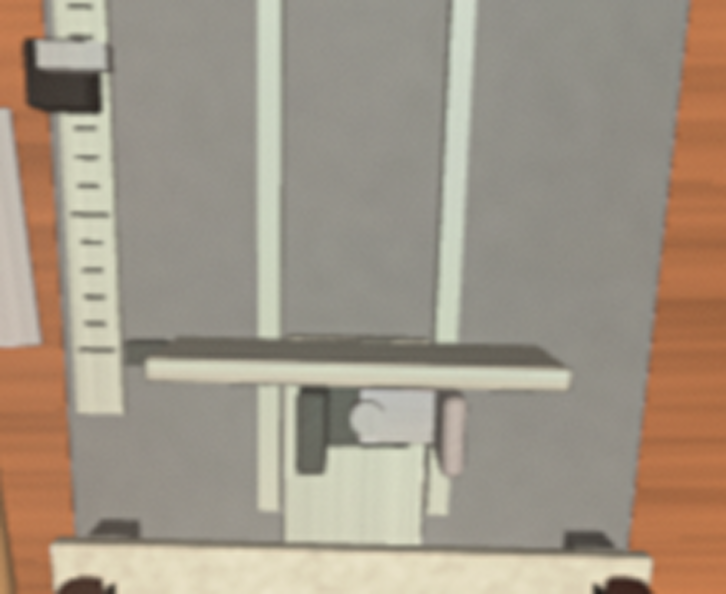

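```bash
python3 - <<'E'
from h import *
import pickle
C=cam("wrist",pickle.load(open("o2.pkl","rb")))
for n,p,z in [("bedL",(52,545),.048),("bedR",(650,552),.048),("stopL",(146,379),.088),("stopR",(571,389),.088),("idx",(125,365),.052),("mark",(110,70),.052),("markfar",(110,40),.052),("heelL",(297,470),.084),("padR",(465,472),.084),("railL top",(258,0),.032),("railL bot",(258,510),.032),("railR top",(475,0),.032),("railR bot",(449,515),.032)]:
    print(n,ray(C,(p[0]/3.3+210,p[1]/3.3+50),z).round(4))
E
```

```text
bedL [0.4562 0.085  0.048 ]
bedR [ 0.4512 -0.1409  0.048 ]
stopL [0.5261 0.0362 0.088 ]
stopR [ 0.5216 -0.0983  0.088 ]
idx [0.5248 0.0512 0.052 ]
mark [0.621  0.0487 0.052 ]
markfar [0.6299 0.048  0.052 ]
heelL [ 0.4947 -0.0105  0.084 ]
padR [ 0.4935 -0.0658  0.084 ]
railL top [0.645  0.0017 0.032 ]
railL bot [0.4641 0.0085 0.032 ]
railR top [ 0.6443 -0.0715  0.032 ]
railR bot [ 0.4614 -0.0663  0.032 ]
```

```bash
python3 -c "
from h import *
to(.5068,-.0355,.044,-.031)"
```

```text
t 2.4 pos [ 0.501  -0.0286  0.2227] rpy [ 3.1416e+00 -1.0000e-04 -1.0200e-02] F [-0.   0.3  0.7] d [  5.9   6.8 178.7] w [ 0.  -0.   1.2]
```

```bash
python3 -m pendant '[{"wx":0,"wy":0,"wz":1.2,"dx":6,"dy":7,"dz":30,"jaw":87.8},{"wx":0,"wy":0,"wz":1.2,"dx":6,"dy":7,"dz":70,"jaw":87.8},{"wx":0,"wy":0,"wz":1.2,"dx":6,"dy":7,"dz":110,"jaw":87.8},{"wx":0,"wy":0,"wz":1.2,"dx":6,"dy":7,"dz":140,"jaw":87.8},{"wx":0,"wy":0,"wz":1.2,"dx":6,"dy":7,"dz":165,"jaw":87.8},{"wx":0,"wy":0,"wz":1.2,"dx":6,"dy":7,"dz":179,"jaw":87.8},{"wx":0,"wy":0,"wz":1.2,"dx":6,"dy":7,"dz":179,"jaw":87.8},{"wx":0,"wy":0,"wz":1.2,"dx":6,"dy":7,"dz":179,"jaw":87.8}]' 20
python3 - <<'E'
from h import *
to(.5068,-.0355,.044,-.031)
cv2.imwrite("pics/w3.png",manip.read_camera("wrist")[:,:,::-1])
E
```

```text
time_s: 3.2
tool_pos: [0.5075, -0.036, 0.0448]
orientation: [3.141, -0.001, -0.033]
wrist_force: [-1.0, -0.3, 0.8]
finger_gap: 1.0
finger_force: 0.0
t 3.2 pos [ 0.5075 -0.036   0.0448] rpy [ 3.1414e+00 -1.3000e-03 -3.3300e-02] F [-1.  -0.3  0.8] d [-0.7 -0.4  0.8] w [ 0.  -0.1 -0.1]
```

View pics/w3.png

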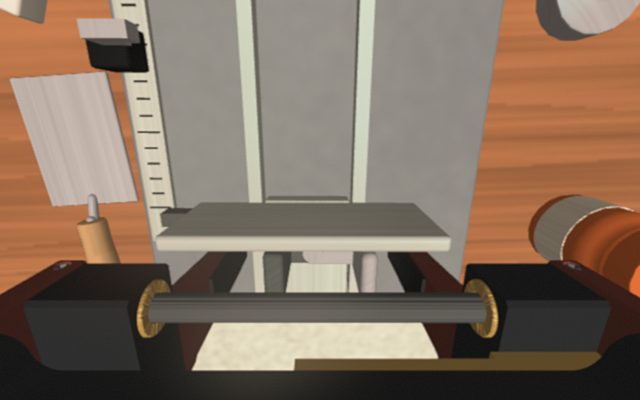

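```bash
python3 -m pendant '[{"wx":0,"wy":0,"wz":0,"dx":4,"dy":0,"dz":1,"jaw":87.8},{"wx":0,"wy":0,"wz":0,"dx":8,"dy":0,"dz":1,"jaw":87.8},{"wx":0,"wy":0,"wz":0,"dx":14,"dy":0,"dz":1,"jaw":87.8},{"wx":0,"wy":0,"wz":0,"dx":24,"dy":0,"dz":1,"jaw":87.8},{"wx":0,"wy":0,"wz":0,"dx":34,"dy":0,"dz":1,"jaw":87.8},{"wx":0,"wy":0,"wz":0,"dx":45,"dy":0,"dz":1,"jaw":87.8},{"wx":0,"wy":0,"wz":0,"dx":56,"dy":0,"dz":1,"jaw":87.8},{"wx":0,"wy":0,"wz":0,"dx":67,"dy":0,"dz":1,"jaw":87.8},{"wx":0,"wy":0,"wz":0,"dx":76,"dy":0,"dz":1,"jaw":87.8},{"wx":0,"wy":0,"wz":0,"dx":84,"dy":0,"dz":1,"jaw":87.8},{"wx":0,"wy":0,"wz":0,"dx":90,"dy":0,"dz":1,"jaw":87.8},{"wx":0,"wy":0,"wz":0,"dx":93,"dy":0,"dz":1,"jaw":87.8}]' 20
python3 -m pendant '[{"wx":0,"wy":0,"wz":0,"dx":0,"dy":0,"dz":0,"jaw":87.8},{"wx":0,"wy":0,"wz":0,"dx":0,"dy":0,"dz":0,"jaw":87.8}]'
python3 - <<'E'
from h import *
to(.5068,-.0355,.044,-.031)
i=manip.read_camera("wrist")[:,:,::-1];cv2.imwrite("pics/w4r.png",i)
cv2.imwrite("pics/w4.png",cv2.resize(i[130:270,80:280],None,fx=4,fy=4,interpolation=cv2.INTER_CUBIC))
E
```

```text
time_s: 4.45
tool_pos: [0.6003, -0.0393, 0.0424]
orientation: [3.141, 0.0, -0.034]
wrist_force: [-3.6, -0.5, 2.6]
finger_gap: 1.003
finger_force: 2.0
time_s: 4.65
tool_pos: [0.5997, -0.0393, 0.0424]
orientation: [3.141, 0.0, -0.034]
wrist_force: [-3.0, -1.0, 1.9]
finger_gap: 1.002
finger_force: 1.6
t 4.65 pos [ 0.5997 -0.0393  0.0424] rpy [ 3.1415e+00  3.0000e-04 -3.4200e-02] F [-3.  -1.   1.9] d [-93.   -0.6  -1.5] w [ 0.   0.  -0.2]
```

View pics/w4.png

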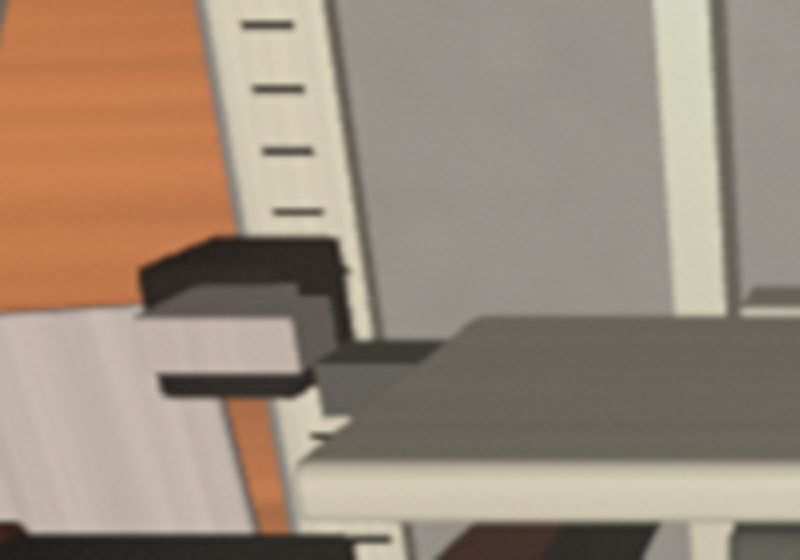

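```bash
python3 - <<'E'
from h import *
C=cam("wrist")
for z in (.052,.055):
  for n,p in [("idx in",(322,415)),("idx out",(316,363)),("mark in",(303,374)),("mark out",(293,317))]:
    X=ray(C,(p[0]/4+80,p[1]/4+130),z);y=-.032;print(z,n,X.round(4),"along",(X[0]*np.cos(y)+X[1]*np.sin(y)).round(4))
E
```

```text
0.052 idx in [0.613  0.0496 0.052 ] along 0.6111
0.052 idx out [0.621 0.049 0.052] along 0.6191
0.052 mark in [0.6194 0.0512 0.052 ] along 0.6174
0.052 mark out [0.6279 0.0509 0.052 ] along 0.626
0.055 idx in [0.6143 0.0478 0.055 ] along 0.6125
0.055 idx out [0.6221 0.0472 0.055 ] along 0.6203
0.055 mark in [0.6205 0.0493 0.055 ] along 0.6186
0.055 mark out [0.6289 0.0491 0.055 ] along 0.627
```

```bash
python3 -m pendant '[{"wx":0,"wy":0,"wz":0,"dx":3,"dy":0,"dz":0,"jaw":87.8},{"wx":0,"wy":0,"wz":0,"dx":5,"dy":0,"dz":0,"jaw":87.8},{"wx":0,"wy":0,"wz":0,"dx":6,"dy":0,"dz":0,"jaw":87.8},{"wx":0,"wy":0,"wz":0,"dx":6,"dy":0,"dz":0,"jaw":87.8},{"wx":0,"wy":0,"wz":0,"dx":6,"dy":0,"dz":0,"jaw":87.8}]'
python3 - <<'E'
from h import *
to(.5068,-.0355,.044,-.031)
i=manip.read_camera("wrist")[:,:,::-1];cv2.imwrite("pics/w5r.png",i)
cv2.imwrite("pics/w5.png",cv2.resize(i[180:250,110:210],None,fx=8,fy=8,interpolation=cv2.INTER_CUBIC))
E
```

```text
time_s: 5.2
tool_pos: [0.6059, -0.0395, 0.0425]
orientation: [3.142, 0.0, -0.034]
wrist_force: [-3.0, -1.8, 0.6]
finger_gap: 0.998
finger_force: 1.7
t 5.2 pos [ 0.6059 -0.0395  0.0425] rpy [ 3.1415e+00  2.0000e-04 -3.4200e-02] F [-3.  -1.8  0.6] d [-99.1  -0.6  -1.5] w [ 0.   0.  -0.2]
```

View pics/w5.png

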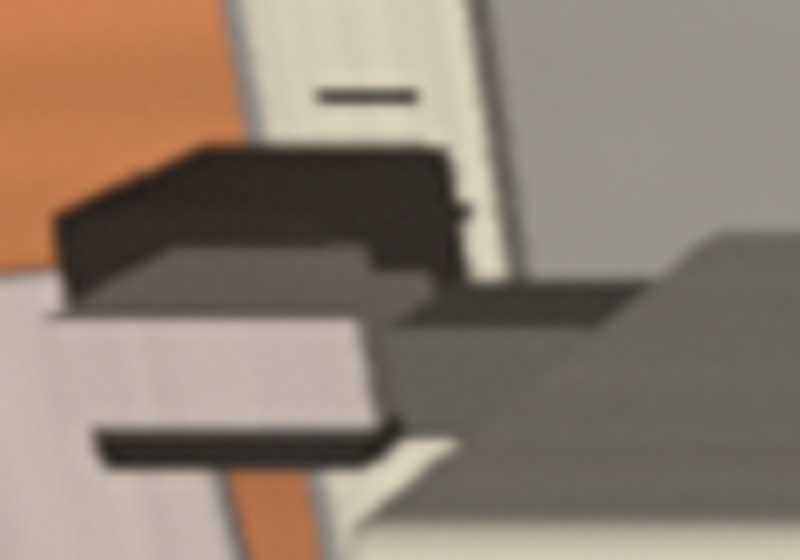

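```bash
python3 -m pendant '[{"wx":0,"wy":0,"wz":0,"dx":0.7,"dy":0,"dz":0,"jaw":87.8},{"wx":0,"wy":0,"wz":0,"dx":0.7,"dy":0,"dz":0,"jaw":87.8},{"wx":0,"wy":0,"wz":0,"dx":0.7,"dy":0,"dz":0,"jaw":87.8}]'
python3 - <<'E'
from h import *
to(.5068,-.0355,.044,-.031)
i=manip.read_camera("wrist")[:,:,::-1];cv2.imwrite("pics/w6r.png",i)
cv2.imwrite("pics/w6.png",cv2.resize(i[180:250,110:210],None,fx=8,fy=8,interpolation=cv2.INTER_CUBIC))
E
```

```text
time_s: 5.55
tool_pos: [0.6065, -0.0395, 0.0424]
orientation: [3.142, 0.0, -0.034]
wrist_force: [-3.4, -1.9, -1.1]
finger_gap: 1.003
finger_force: 1.8
t 5.55 pos [ 0.6065 -0.0395  0.0424] rpy [ 3.1415e+00  4.0000e-04 -3.4200e-02] F [-3.4 -1.9 -1.1] d [-99.8  -0.6  -1.5] w [ 0.   0.  -0.2]
```

View pics/w6.png

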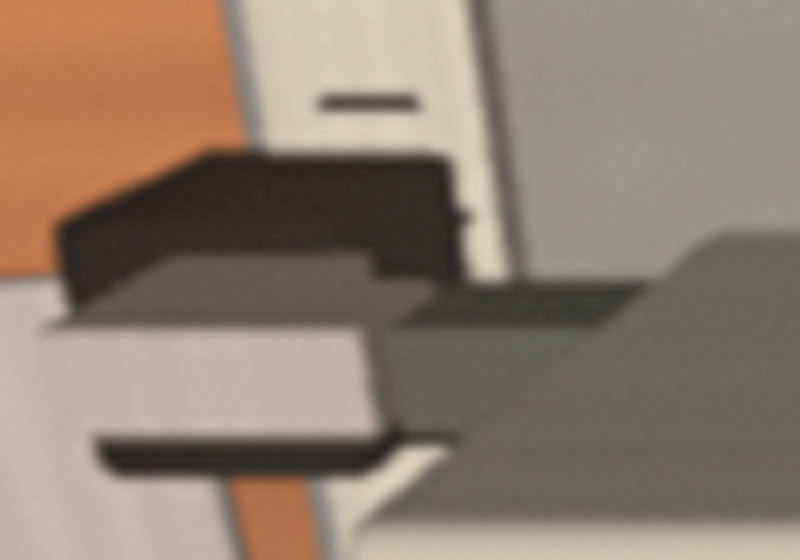

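Index and pointer edges now coincide (outer rows 325 and 327, inner rows 438 and 437), so I'll squeeze.

```bash
python3 -m pendant '[{"wx":0,"wy":0,"wz":0,"dx":0,"dy":0,"dz":0,"jaw":75},{"wx":0,"wy":0,"wz":0,"dx":0,"dy":0,"dz":0,"jaw":65},{"wx":0,"wy":0,"wz":0,"dx":0,"dy":0,"dz":0,"jaw":58},{"wx":0,"wy":0,"wz":0,"dx":0,"dy":0,"dz":0,"jaw":52},{"wx":0,"wy":0,"wz":0,"dx":0,"dy":0,"dz":0,"jaw":47},{"wx":0,"wy":0,"wz":0,"dx":0,"dy":0,"dz":0,"jaw":43},{"wx":0,"wy":0,"wz":0,"dx":0,"dy":0,"dz":0,"jaw":40},{"wx":0,"wy":0,"wz":0,"dx":0,"dy":0,"dz":0,"jaw":35},{"wx":0,"wy":0,"wz":0,"dx":0,"dy":0,"dz":0,"jaw":35},{"wx":0,"wy":0,"wz":0,"dx":0,"dy":0,"dz":0,"jaw":35},{"wx":0,"wy":0,"wz":0,"dx":0,"dy":0,"dz":0,"jaw":35},{"wx":0,"wy":0,"wz":0,"dx":0,"dy":0,"dz":0,"jaw":35}]' 25
python3 - <<'E'
from h import *
to(.5068,-.0355,.044,-.031);o=manip.get_obs();print(o["finger_gap"]*87.8,o["finger_force"])
i=manip.read_camera("wrist")[:,:,::-1];cv2.imwrite("pics/w7r.png",i)
a=cv2.resize(i[180:250,110:210],None,fx=5,fy=5,interpolation=cv2.INTER_CUBIC)
b=cv2.resize(i[180:330,180:460],(500,248),interpolation=cv2.INTER_CUBIC)
cv2.imwrite("pics/w7.png",np.vstack([a,b]))
E
```

```text
time_s: 6.8
tool_pos: [0.6066, -0.0394, 0.0427]
orientation: [3.142, -0.0, -0.034]
wrist_force: [-3.9, -2.2, 0.2]
finger_gap: 0.454
finger_force: 27.4
t 6.8 pos [ 0.6066 -0.0394  0.0427] rpy [ 3.1416 -0.     -0.0341] F [-3.9 -2.2  0.2] d [-99.9  -0.5  -1.3] w [ 0.  -0.  -0.2]
39.82922491499414 27.37000297755003
```

View pics/w7.png

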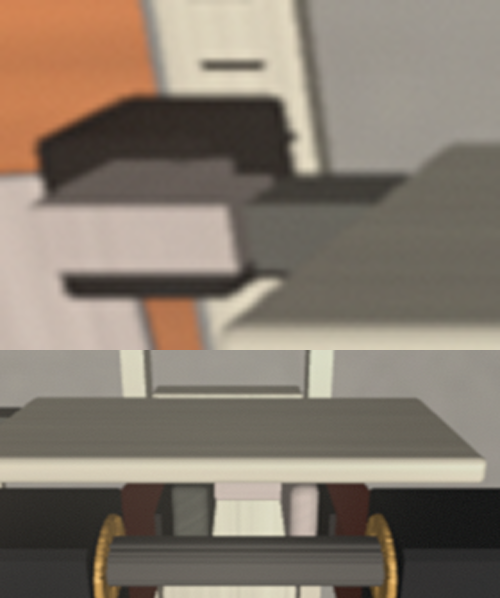

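The gap is 40 mm, so the lever is fully closed, and the index is still level with the pointer (row ~204 and row ~273 in the crop). Handing in.

```bash
python3 -c "
from plant import manip
print(manip.hand_in())"
```

```text
the job is handed in; nothing more can be done
None
```

I pushed the leg out until its index finger met the length mark (within about 0.2 mm by camera), then squeezed the lever closed to a 40 mm gap. I handed the job in at about 6.9 s with the gripper still pinching.

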